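Row up the staining boxes on the shaker and snap the bail over them

ROBOT

A 6-joint arm with a two-finger parallel gripper is mounted at the origin on a cart in front of the work surface, level with it; the furniture and walls round the work are solid. World frame = base frame: x ahead of the robot, y to its left, z up, the work surface at z = 0. Lengths are in m, angles in degrees, forces in N, time in s.
With the tool pointing down it reaches from about 0.25 to 0.725 m from the base axis. Payload 9.7 kg.
Tool frame: the origin (TCP) lies between the finger pads; the fingertips stand 25 mm ahead of it and the grasp point (between the pads) lies 6 mm ahead of it; z points along the fingers, y is the line along which they close (so a half turn about z gives the same grasp; the last joint's range is limited). The gripper opens to 85 mm and grips with 20 to 120 N. Pads are 22 mm wide; open, the fingers measure 114 mm over their backs; the gripper's body (76 mm by 85 mm) begins 54 mm behind the grasp point. The pads swing forward as they close: fully open they stand 13 mm farther back than shut.
Start: joints at [69.672, 4.979, 10.078, 95.1, 0, 90], TCP at [0.191, 0.516, 0.256] pointing down, gripper open.
Joint ranges: [-179.16, 179.16], [-48.56, 103.87], [-65.8, 70.77], [-126.05, 130.52], [-82.76, 87.17], [-180, 180]. Speed limits (degrees/s): [127.2, 127.2, 147.25, 180, 180, 180].

INTERFACE

Orientations are given as [roll, pitch, yaw] about the fixed x, y, z axes, in that order (R = Rz(yaw) Ry(pitch) Rx(roll)).
In Python, from workcell import bot gives the robot as it stands.
- The arm moves only by the shell command python3 drive.py 'ROWS' [FORCE]. ROWS is rows parted by semicolons, their numbers by spaces, 1 to 5 of them, each of 5 numbers: dx, dy, dz in m, then a turn about the tool's z in degrees, then the finger opening in m; each row is the pose to reach, as a shift and turn from the pose commanded when the command began, along the tool's axes at that moment; what a row does not reach only later rows make up. A row lasts 1/12 s, in which the tool goes at most 0.0417 m and 7.16 degrees, less where a joint would pass 70% of its speed; a pose out of reach is approached as far as the arm can. The fingers move at their own pace and stop on an object; FORCE is the grip in N (left out, the last holds). Time passes only in rows, so rows that do not move let the fingers close. It prints the time, the measured TCP pose, the force, the opening and the grip force at its end.
- bot.get_obs(): the state, without advancing time (a new reading comes with each control period).
- bot.camera(name): name is "side" or "top"; returns the picture (384x512x3 uint8, blue, green, red); there is no depth.
- bot.camera_info(name): a dict with "mtx" (3x3 intrinsics, pixels), "extrinsics" (4x4, takes a point from camera to world coordinates). Camera axes: x right, y down, z forward; pixel columns grow to the right and rows downward; lengths in m; the calibration is good to about 2 mm. A picture is of the moment at which its call begins. camera_info takes no time and is no camera call.
- bot.job_done(): hands the job in; it is judged then, once.
The state is a dict: "time": time; "q": joint angles; "qd": joint speeds; "joint_efforts": joint torques, N m; "ee_pos": TCP position; "tcp_rot": TCP orientation; "wrist_force": force on the tool from outside, world axes, zero at the start; "torque": the same for the moment, N m; "opening": finger opening in m; "grasp_force": force on a finger pad.
Only numpy, scipy, OpenCV 4.12 (cv2) and the standard library are available. Lean on these libraries where they do the work, as an engineer would, in place of code of your own. Each camera call takes 0.05 s, during which the arm holds its last target. There are 200 camera calls.

TASK

Three white lidded boxes stand askew on the shaker's platform: without lifting or tipping them, nudge them into one straight, closed-up row in the platform's corner, square with their backs flat against the back rail, the right-hand box against the right-hand rail and each box touching the next. Then swing the wire bail down over the row and press its tab until the bail lies level, snapped home under the spring clip. Leave the cup beside the shaker, the packet of tissue and the other things on the bench where they are.

Things in the scene. Friction and masses are not known exactly. Their poses are not given: they have to be found in the camera images.
- shaker: Bench-top orbital shaker, fixed: white housing 196 x 290 x 58 mm with dials in front, carrying a grey sheet-metal platform. Origin on the bench under it, x to the back (away from the dials), y to the left. Its axes serve all entries. The platform's smooth top is at z = 80 mm and spans x -105 to 110, y -162 to 172. Finished row: box origins at x = 23, y = -95 (right), -25 (middle), 45 (left)
- corner (a point): Back right corner on the platform's top where the faces of its two upright sheet rails meet; shaker x = 80, y = -130, z = 80 mm. Rails are 48 mm high, 3 mm thick. The back rail runs 302 mm to the left from here, the right rail 108 mm to the front. A box 57 mm (half its length) in front of the back rail's face stands flat against it
- box_right: White lidded box, right one of three alike. Lid rim, the widest part, 70 x 114 mm at 36 to 44 mm height; body below 66 x 110 mm; low grip on the lid to 49 mm; lid fixed on. 0.2 kg, slides easily (friction 0.35). Origin: centre of underside; own y axis along its long side, which shall run front to back. Starts 20 to 55 mm short of the back rail, up to 0.1 rad askew, 7 to 15 mm left of its place
- box_middle: Middle box, the same as box_right; starts up to 0.12 rad askew, 29 to 40 mm to the left of its place in the row and 20 to 55 mm short of the back rail
- box_left: Left box, the same as box_right; starts up to 0.25 rad askew, 61 to 73 mm to the left of its place in the row and 20 to 55 mm short of the back rail. The three keep their order
- bail (a joint): Angle of the wire bail, rad: 0 = level over the row, snapped home; grows as it swings up and back, to 1.75; starts near upright (1.5 to 1.7). A U of 8 mm steel rod. Level, its cross-bar lies 7 mm in front of the row and its left arm 5 mm left of it; a box more than a few mm out of line gets in its way. Its stiff hinge stays where it is left and yields to 1 to 3 N at the tab
- bail_axis (a point): Middle of the bail's hinge axis, fixed behind the back rail: shaker x = 92, y = -26.5, z = 110 mm; the axis runs along shaker y. The bail's arms reach 115.5 mm to either side of here, the cross-bar is 137 mm from the axis. At angle q a point r from the axis is at x = 92 - r cos q, z = 110 + r sin q
- bail_tab (a point): Middle of the upper (when up: rear) face of the bail's black press tab, a plate 30 mm (outward from the hinge) x 56 mm (along y) x 7 mm at the middle of the cross-bar, 137 to 167 mm from the hinge axis. This point is 152 mm from the axis, 3.5 mm above the plane of the rods. When the bail is up the tab is its topmost part
- clip_bead (a point): Bead of the spring clip, a steel leaf 20 mm wide outside the right rail, at shaker x = -20, y = -147, z = 117 mm. The bail's right arm meets it at 0.12 rad, pushes it aside (about 6 N down on the tab) and snaps under it at 0.06 rad; it then holds the bail down
- cup: Lidded specimen cup, 65 mm wide, 68 mm high, on the bench just left of the shaker; leave it. Origin at the centre of its underside
- tissue_pack: Flat packet of lens tissue, 105 x 75 x 9 mm, on the bench right of the shaker; leave it. Origin at the centre of its underside
- specimen_cup_1: Lidded specimen cup, 65 mm wide, 68 mm high, on the bench behind the shaker; leave it. Origin at the centre of its underside

How it is judged:
By the outcome, as a careful person would: the job done as asked, in the order asked, and still so for the second after the job is handed in, with the robot touching nothing.
It also fails if it takes over 69 s, if anything falls off the work surface, if the arm or the gripper's body presses on something with over 40 N, if the wrist force passes 120 N, or if a joint passes its speed limit or range.

## Working session

There is one attempt and no reset: what is moved stays moved. The work goes in short steps, Python scripts to look and compute and a shell command to move; the robot and the scene stay as the last step left them, time stands still between calls to the robot, and variables do not carry over. Pictures are saved under pics/ and viewed, at most 10 in all, crops included, and the job is handed in when it is done.

```bash
ls; mkdir -p pics; python3 - <<'E'
from workcell import bot
import cv2,numpy as np
np.set_printoptions(precision=4,suppress=True)
for n in("side","top"):
    im=bot.camera(n); cv2.imwrite(f"pics/{n}0.png",im); i=bot.camera_info(n); print(n,i["mtx"],i["extrinsics"])
o=bot.get_obs(); print(o)
E
```

```text
drive.py
pics
workcell.py
side [[348.1429   0.     252.452 ]
 [  0.     348.1429 193.9726]
 [  0.       0.       1.    ]] [[-0.9775 -0.1322  0.1645  0.4294]
 [-0.2109  0.6402 -0.7387  0.9888]
 [-0.0077 -0.7568 -0.6537  0.7376]
 [ 0.      0.      0.      1.    ]]
top [[376.2463   0.     256.9204]
 [  0.     376.2463 191.9734]
 [  0.       0.       1.    ]] [[-0.0069 -0.9931  0.1169  0.46  ]
 [-0.9998  0.0049 -0.018   0.2473]
 [ 0.0173 -0.117  -0.993   1.0491]
 [ 0.      0.      0.      1.    ]]
{'time': 0.1, 'q': array([69.6729,  5.0081, 10.0391, 95.1015,  0.0001, 89.9995]), 'qd': array([-0.0749, -0.1421,  0.0727,  0.0568,  0.1458,  0.0567]), 'joint_efforts': array([ -0.0012, -52.1561,  46.5655,   0.0161,  -0.0001,   0.    ]), 'ee_pos': array([0.191 , 0.5156, 0.2557]), 'tcp_rot': array([-179.9295,   -0.0001,  159.6734]), 'wrist_force': array([0.1276, 0.0292, 0.6977]), 'torque': array([-0.0128,  0.0225,  0.0126]), 'grasp_force': 0.0, 'opening': 0.08517253950744522}
```

```bash
python3 -c "
import cv2
for n in('side','top'):
    a=cv2.imread(f'pics/{n}0.png'); cv2.imwrite(f'pics/{n}0b.png',cv2.resize(a,(800,600),interpolation=cv2.INTER_CUBIC))"
```

```text
(no output)
```

View pics/top0.png

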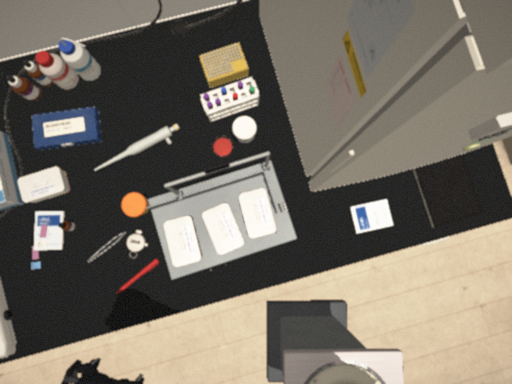

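View pics/side0.png

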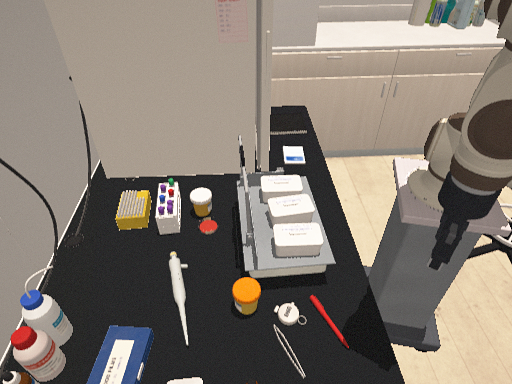

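The top view shows the shaker (corners about (150,200)–(295,240)), boxes at about (182,240), (222,229) and (257,212), and the bail standing up along the rear edge. The side view shows the same shaker at about (240–330, 175–275), with the cup at (246,295). I'll enlarge both.

```bash
python3 -c "
import cv2
a=cv2.imread('pics/top0.png')[142:287,142:307]; cv2.imwrite('pics/topc.png',cv2.resize(a,None,fx=4,fy=4,interpolation=cv2.INTER_CUBIC))
a=cv2.imread('pics/side0.png')[130:280,225:345]; cv2.imwrite('pics/sidec.png',cv2.resize(a,None,fx=4,fy=4,interpolation=cv2.INTER_CUBIC))"
```

```text
(no output)
```

View pics/topc.png

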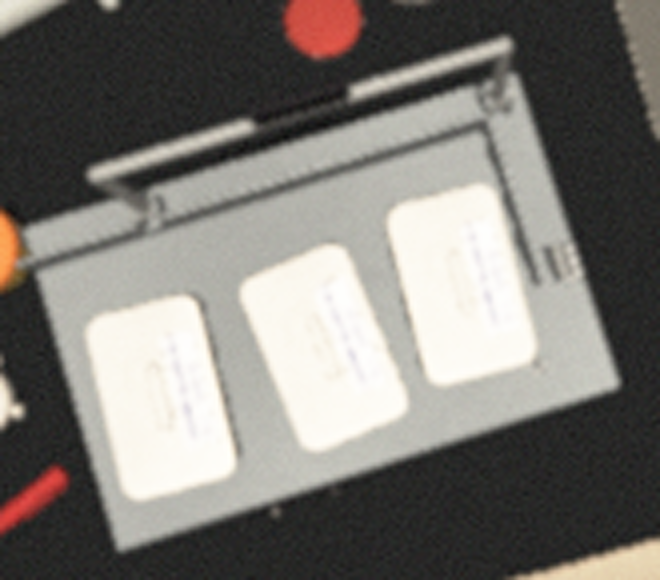

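View pics/sidec.png

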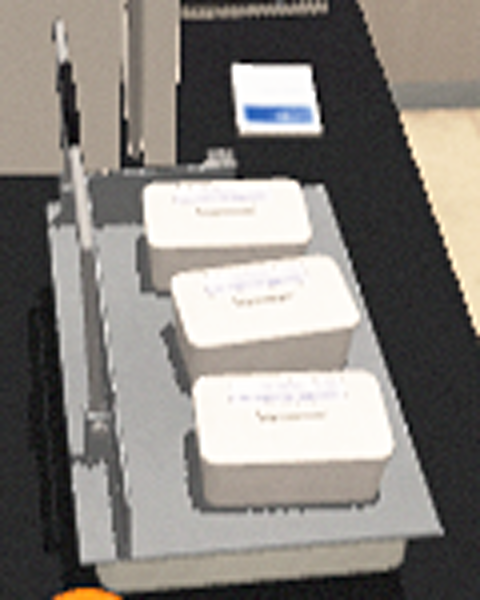

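Top crop: platform corners at crop pixels FL(118,550), FR(620,385), RR(518,72), RL(22,228). Lid outlines are bright white, and the tab is dark around (300,108). Side crop: platform FL(442,533), RL(80,562), FR(322,185). Next I fit the poses.

```bash
cat > h.py <<'E'
from workcell import bot
import cv2,numpy as np
from scipy.optimize import least_squares
np.set_printoptions(precision=4,suppress=True)
INF={n:bot.camera_info(n) for n in("top","side")}
def proj(n,P):
    i=INF[n];E=np.linalg.inv(i["extrinsics"]);p=np.asarray(P)@E[:3,:3].T+E[:3,3]
    q=p@i["mtx"].T;return q[:,:2]/q[:,2:]
def plane(n,uv,z):
    i=INF[n];uv=np.atleast_2d(uv).astype(float);d=np.c_[uv,np.ones(len(uv))]@np.linalg.inv(i["mtx"]).T@i["extrinsics"][:3,:3].T
    c=i["extrinsics"][:3,3];return c+d*((z-c[2])/d[:,2:])
def R(a):return np.array([[np.cos(a),-np.sin(a)],[np.sin(a),np.cos(a)]])
def s2w(S,p):p=np.atleast_2d(np.asarray(p,float));return np.c_[p[:,:2]@R(S[2]).T+S[:2],p[:,2]]
def w2s(S,p):p=np.atleast_2d(np.asarray(p,float));return np.c_[(p[:,:2]-S[:2])@R(S[2]),p[:,2]]
def boxes(S,im=None,n="top"):
    if im is None: im=bot.camera(n)
    m=(im.min(2)>205).astype(np.uint8)
    cs,_=cv2.findContours(m,cv2.RETR_EXTERNAL,cv2.CHAIN_APPROX_NONE);out=[]
    for c in cs:
        if cv2.contourArea(c)<400: continue
        p=w2s(S,plane(n,c[:,0,:],.122))[:,:2]*1000
        (cx,cy),(w,h),a=cv2.minAreaRect(p.astype(np.float32))
        if abs(cx)>130 or abs(cy)>180: continue
        if w<h: w,h,a=h,w,a-90
        a=(a+90)%180-90
        out.append((round(cx,1),round(cy,1),round(a,2),round(w,1),round(h,1)))
    return sorted(out,key=lambda o:o[1])
E
python3 - <<'E'
from h import *
P=np.array([[-.105,.172,.08],[-.105,-.162,.08],[.110,-.162,.08],[.110,.172,.08]])
f=lambda c,o:(np.array(c)+.5)/4-.5+np.array(o)
T=f([[118,550],[620,385],[518,72],[22,228]],[142,142]); Sd=f([[442,533],[322,185],[80,562]],[225,130])
g=lambda S:np.r_[(proj("top",s2w(S,P))-T).ravel(),(proj("side",s2w(S,P[[0,1,3]]))-Sd).ravel()]
r=least_squares(g,[.45,.25,.3],loss="soft_l1");print(r.x,r.fun)
g2=lambda S:(proj("top",s2w(S,P))-T).ravel()
print(least_squares(g2,r.x).x)
np.save("S.npy",r.x)
for b in boxes(r.x,cv2.imread("pics/top0.png")):print(b)
for b in boxes(r.x,cv2.imread("pics/side0.png"),"side"):print(b)
# bail
tab=f([[300,108]],[142,142]);
for q in(1.5,1.6,1.7):
    print(q,proj("top",s2w(r.x,[[.092-.152*np.cos(q),-.0265,.11+.152*np.sin(q)],[.092-.137*np.cos(q),.089,.11+.137*np.sin(q)],[.092-.137*np.cos(q),-.142,.11+.137*np.sin(q)]])),tab,f([[92,172],[512,45]],[142,142]))
print(s2w(r.x,[[.08,-.13,.08]]))
E
```

```text
[0.5053 0.315  0.3082] [ 0.0326  0.5364  0.0494  0.3109 -0.774   0.0176  0.1825  0.0951 -0.1058
 -0.4149  0.0671 -0.24   -0.8985 -0.0742]
[0.5059 0.3147 0.3059]
(-13.5, -84.1, -3.03, 115.8, 70.3)
(-24.6, 8.4, 5.24, 114.8, 70.9)
(-22.0, 112.1, -2.93, 115.2, 70.2)
(-15.9, -84.4, -4.36, 113.5, 71.3)
(-26.3, 7.2, 5.35, 113.2, 70.9)
(-24.4, 109.7, -2.87, 113.1, 71.7)
1.5 [[218.3752 174.2898]
 [167.2038 191.3463]
 [269.6579 158.8235]] [[216.625 168.625]] [[164.625 184.625]
 [269.625 152.875]]
1.6 [[216.2195 167.5281]
 [165.356  185.2934]
 [267.6913 152.9069]] [[216.625 168.625]] [[164.625 184.625]
 [269.625 152.875]]
1.7 [[214.1453 160.9501]
 [163.6648 179.3715]
 [265.7107 147.1721]] [[216.625 168.625]] [[164.625 184.625]
 [269.625 152.875]]
[[0.621  0.2154 0.08  ]]
```

Two views agree on the shaker (0.505, 0.315, yaw 17.66°), and the boxes come out at their expected sizes. I'll set the tool square to the shaker in front of the left box.

```bash
cat >> h.py <<'E'
S=np.load("S.npy")
from scipy.spatial.transform import Rotation as Ro
def go(xs,ys,z,face="back"):
    o=bot.get_obs();Rt=Ro.from_euler("xyz",o["tcp_rot"],degrees=True).as_matrix()
    p=s2w(S,[[xs/1000,ys/1000,z]])[0];d=Rt.T@(p-o["ee_pos"])
    yaw=np.degrees(S[2])+(180 if face=="back" else 90)
    t=-((yaw-o["tcp_rot"][2]+180)%360-180)
    print(face,xs,ys,z,"d",d,"turn",round(t,2),"rows",np.linalg.norm(d)/.0417,abs(t)/7.16,"reach",np.hypot(*p[:2]))
def st():
    o=bot.get_obs();print("t",o["time"],"shaker",w2s(S,[o["ee_pos"]])[0]*1000,"yaw",o["tcp_rot"][2]-np.degrees(S[2]),"F shaker",np.r_[R(S[2]).T@o["wrist_force"][:2],o["wrist_force"][2]])
E
python3 -c "
from h import *
go(-110,112,.2)"
```

```text
back -110 112 0.2 d [-0.2088 -0.0583  0.0557] turn -37.98 rows 5.36805488423438 5.304801694824852 reach 0.5340034667166309
```

```bash
python3 drive.py '-.0417 -.0117 .011 -7.1 .03;-.083 -.0233 .022 -14.2 .03;-.125 -.035 .033 -21.3 .03;-.167 -.0466 .044 -28.4 .03;-.2088 -.0583 .0557 -35.5 .03' 20; python3 -c "
from h import *
st();go(-110,112,.112)"
```

```text
time: 0.52
ee_pos: [0.3424, 0.4058, 0.2082]
tcp_rot: [-180.0, -0.0, -167.1]
wrist_force: [-0.3, -0.2, 0.1]
opening: 0.0304
grasp_force: 0.0
t 0.5167 shaker [-127.7171  135.9676  208.1672] yaw -184.79464756500562 F shaker [-0.3043 -0.1143  0.0687]
back -110 112 0.112 d [-0.0197 -0.0224  0.0962] turn -4.79 rows 2.414388467033421 0.6696435146655813 reach 0.5340034667166309
```

```bash
python3 drive.py '0 0 0 -2.5 .03;0 0 .04 -2.5 .03;0 0 .08 -2.5 .03;0 0 .088 -2.5 .03;0 0 .088 -2.5 .03' ; python3 -c "
from h import *
st();go(-110,112,.112);go(-45,112,.112)"
```

```text
time: 0.93
ee_pos: [0.3402, 0.4056, 0.118]
tcp_rot: [-179.8, -0.3, -165.0]
wrist_force: [0.4, 0.0, 0.1]
opening: 0.0299
grasp_force: 0.0
t 0.9333 shaker [-129.8958  136.4332  118.0232] yaw -182.6463644385916 F shaker [ 0.3974 -0.0784  0.1289]
back -110 112 0.112 d [-0.021  -0.0235  0.006 ] turn -2.65 rows 0.7692952214851716 0.3696039718703358 reach 0.5340034667166309
back -45 112 0.112 d [-0.086  -0.0205  0.0057] turn -2.65 rows 2.12342743058292 0.3696039718703358 reach 0.5916950103559429
```

```bash
python3 drive.py '-.01 -.022 .006 -2.65 .03;-.01 -.022 .006 -2.65 .03;-.01 -.022 .006 -2.65 .03' ; python3 -c "
from h import *
st();go(-110,112,.112);go(-45,112,.112)"
```

```text
time: 1.18
ee_pos: [0.3575, 0.3888, 0.1171]
tcp_rot: [179.9, 0.1, -162.4]
wrist_force: [0.4, 0.6, 0.5]
opening: 0.0298
grasp_force: 0.0
t 1.1833 shaker [-118.4577  115.1417  117.1155] yaw -180.06670805866924 F shaker [0.5755 0.412  0.4745]
back -110 112 0.112 d [-0.0085 -0.0031  0.0051] turn -0.07 rows 0.24871958449688236 0.00931676797055561 reach 0.5340034667166309
back -45 112 0.112 d [-0.0735 -0.0031  0.0053] turn -0.07 rows 1.767447165028972 0.00931676797055561 reach 0.5916950103559429
```

```bash
python3 drive.py '-.015 -.003 0 0 .03;-.025 -.003 0 0 .03;-.032 -.003 0 0 .03;-.039 -.003 0 0 .03;-.046 -.003 0 0 .03' ; python3 -c "
from h import *
st()"; python3 drive.py '-.007 0 0 0 .03;-.011 0 0 0 .03;-.015 0 0 0 .03;-.019 0 0 0 .03;-.019 0 0 0 .03'; python3 -c "
from h import *
st();im=bot.camera('top');cv2.imwrite('pics/t1.png',im)
for b in boxes(S,im):print(b)"
```

```text
time: 1.6
ee_pos: [0.4019, 0.4001, 0.1153]
tcp_rot: [180.0, 0.0, -162.3]
wrist_force: [-1.4, -0.5, 1.6]
opening: 0.03
grasp_force: 0.6
t 1.6 shaker [-72.7825 112.5142 115.2719] yaw -179.9818500732614 F shaker [-1.4927 -0.0525  1.5556]
time: 2.02
ee_pos: [0.4202, 0.4054, 0.1147]
tcp_rot: [-180.0, 0.0, -162.4]
wrist_force: [0.5, -0.4, 0.0]
opening: 0.0296
grasp_force: 0.0
t 2.0167 shaker [-53.7186 112.0343 114.6632] yaw -180.00872614752865 F shaker [ 0.3419 -0.516   0.0357]
(-13.5, -84.2, -3.22, 114.3, 70.0)
(-24.5, 8.2, 5.15, 114.2, 69.9)
```

```bash
python3 drive.py '-.003 0 0 0 .03;-.006 0 0 0 .03;-.009 0 0 0 .03;-.010 0 0 0 .03;-.010 0 0 0 .03'; python3 -c "
from h import *
st()"
```

```text
time: 2.48
ee_pos: [0.4277, 0.4079, 0.1147]
tcp_rot: [-180.0, -0.2, -162.3]
wrist_force: [-10.8, -3.6, 3.7]
opening: 0.0301
grasp_force: 5.4
t 2.4833 shaker [-45.8102 112.0774 114.6829] yaw -179.9613446640024 F shaker [-11.4099  -0.1704   3.6882]
```

Box left touched the back rail (11 N at x = −46). Now the middle box.

```bash
python3 drive.py '.035 0 0 0 .03;.066 0 0 0 .03;.068 -.040 0 0 .03;.068 -.08 0 0 .03;.068 -.104 0 0 .03'; python3 -c "
from h import *
st()"; python3 drive.py '0 0 0 0 .03;-.008 0 0 0 .03;-.015 0 0 0 .03;-.022 0 0 0 .03;-.029 0 0 0 .03';python3 drive.py '-.006 0 0 0 .03;-.012 0 0 0 .03;-.018 0 0 0 .03;-.022 0 0 0 .03;-.022 0 0 0 .03'; python3 -c "
from h import *
st()
for b in boxes(S):print(b)"
```

```text
time: 2.9
ee_pos: [0.3958, 0.2867, 0.1151]
tcp_rot: [-180.0, 0.0, -162.3]
wrist_force: [-0.2, 0.5, 0.1]
opening: 0.0299
grasp_force: 0.0
t 2.9 shaker [-112.9925    6.3112  115.1338] yaw -179.9079722518601 F shaker [-0.0285  0.5218  0.0944]
time: 3.32
ee_pos: [0.4242, 0.2985, 0.1147]
tcp_rot: [180.0, -0.0, -162.3]
wrist_force: [-0.7, -0.8, 0.7]
opening: 0.0301
grasp_force: 0.4
time: 3.73
ee_pos: [0.4452, 0.3043, 0.1146]
tcp_rot: [-180.0, -0.0, -162.3]
wrist_force: [-1.1, -0.7, -0.2]
opening: 0.0299
grasp_force: 0.0
t 3.7333 shaker [-60.5449   8.1205 114.5724] yaw -179.9988047663748 F shaker [-1.2941 -0.3056 -0.1807]
(-13.6, -84.1, -2.64, 114.5, 69.2)
(-84.5, -27.2, 16.14, 186.0, 34.2)
(-64.2, 59.3, -73.23, 108.5, 94.1)
(47.0, 114.0, -89.42, 69.5, 65.6)
(-129.2, 123.4, 16.82, 181.4, 33.2)
```

```bash
python3 drive.py '-.005 0 0 0 .03;-.010 0 0 0 .03;-.013 0 0 0 .03;-.016 0 0 0 .03;-.0165 0 0 0 .03'; python3 -c "
from h import *
st()"
```

```text
time: 4.2
ee_pos: [0.4591, 0.3087, 0.1148]
tcp_rot: [180.0, -0.2, -162.3]
wrist_force: [-12.1, -3.1, 6.3]
opening: 0.0299
grasp_force: 6.1
t 4.2 shaker [-45.9666   8.0782 114.7773] yaw -179.9818979123586 F shaker [-12.4292   0.7479   6.2937]
```

```bash
python3 drive.py '.035 0 0 0 .03;.056 0 0 0 .03;.056 -.040 0 0 .03;.056 -.08 0 0 .03;.056 -.092 0 0 .03'; python3 -c "
from h import *
st()"; python3 drive.py '0 0 0 0 .03;-.008 0 0 0 .03;-.015 0 0 0 .03;-.022 0 0 0 .03;-.028 0 0 0 .03';python3 drive.py '-.005 0 0 0 .03;-.010 0 0 0 .03;-.015 0 0 0 .03;-.017 0 0 0 .03;-.017 0 0 0 .03'; python3 -c "
from h import *
st()"
```

```text
time: 4.62
ee_pos: [0.4353, 0.2016, 0.1152]
tcp_rot: [-179.9, 0.0, -162.4]
wrist_force: [-0.1, -0.3, -0.2]
opening: 0.0302
grasp_force: 0.0
t 4.6167 shaker [-101.1281  -86.7714  115.1941] yaw -180.01710008614214 F shaker [-0.1638 -0.3141 -0.2454]
time: 5.03
ee_pos: [0.4621, 0.214, 0.1146]
tcp_rot: [180.0, -0.0, -162.3]
wrist_force: [-0.8, -1.0, 0.3]
opening: 0.0298
grasp_force: 0.4
time: 5.45
ee_pos: [0.478, 0.2183, 0.1146]
tcp_rot: [-180.0, -0.0, -162.3]
wrist_force: [0.2, 0.1, -0.2]
opening: 0.0299
grasp_force: 0.0
t 5.45 shaker [-55.3467 -83.859  114.6439] yaw -179.9883726248118 F shaker [ 0.1807  0.0547 -0.1704]
```

```bash
python3 drive.py '-.004 0 0 0 .03;-.008 0 0 0 .03;-.010 0 0 0 .03;-.012 0 0 0 .03;-.0125 0 0 0 .03'; python3 -c "
from h import *
st()"
```

```text
time: 5.87
ee_pos: [0.4869, 0.2211, 0.1148]
tcp_rot: [180.0, -0.4, -162.3]
wrist_force: [-20.7, -5.8, 11.4]
opening: 0.0297
grasp_force: 10.7
t 5.8667 shaker [-46.0338 -83.903  114.8232] yaw -179.97823854372126 F shaker [-21.5074   0.8105  11.4306]
```

All three are against the back rail. Now up and over to the left side with a quarter turn; first, a look.

```bash
python3 drive.py '.02 0 0 0 .05;.02 0 -.04 0 .05;.02 .025 -.07 7 .05;.02 .063 -.07 14 .05;.02 .1 -.07 21 .05'; python3 -c "
from h import *
st();go(15,172,.185,'side')
for b in boxes(S):print(b)"
```

```text
time: 6.28
ee_pos: [0.4417, 0.3098, 0.1875]
tcp_rot: [179.8, 0.2, 176.8]
wrist_force: [0.8, 0.7, -0.6]
opening: 0.0497
grasp_force: 0.0
t 6.2833 shaker [-62.1791  14.4107 187.514 ] yaw 159.18286094139847 F shaker [ 0.9759  0.4165 -0.579 ]
side 15 172 0.185 d [-0.0161  0.1747  0.0031] turn 69.18 rows 4.208431861155496 9.662410746005376 reach 0.6724689245196189
(22.6, -81.4, 0.18, 113.1, 68.7)
(-94.3, -10.8, 17.75, 208.2, 39.7)
(-72.1, 92.0, -71.38, 126.8, 94.4)
(51.7, 113.9, -89.24, 68.9, 54.7)
```

```bash
python3 drive.py '-.003 .034 0 7.1 .05;-.006 .068 0 14.2 .05;-.01 .102 0 21.3 .05;-.013 .136 0 28.4 .05;-.016 .17 0 35.5 .05';  python3 -c "
from h import *
st();go(15,172,.185,'side')"
```

```text
time: 6.75
ee_pos: [0.4651, 0.4796, 0.1848]
tcp_rot: [180.0, 0.0, 141.5]
wrist_force: [0.3, -0.2, 0.8]
opening: 0.0497
grasp_force: 0.0
t 6.75 shaker [ 11.5884 169.0784 184.8167] yaw 123.80542807805675 F shaker [ 0.2794 -0.2467  0.834 ]
side 15 172 0.185 d [ 0.0005  0.0045 -0.0002] turn 33.81 rows 0.10780331908710841 4.721428502521895 reach 0.6724689245196189
```

```bash
python3 drive.py '0 0 0 7.1 .05;0 0 0 14.2 .05;0 0 0 21.3 .05;0 0 0 28.4 .05;0 0 0 33 .05';  python3 -c "
from h import *
st();go(15,172,.115,'side')"
```

```text
time: 7.17
ee_pos: [0.4651, 0.4781, 0.1846]
tcp_rot: [-180.0, 0.0, 108.4]
wrist_force: [0.5, -0.1, 1.0]
opening: 0.0502
grasp_force: 0.0
t 7.1667 shaker [ 11.1505 167.6172 184.5691] yaw 90.78204553001974 F shaker [ 0.4104 -0.2827  1.037 ]
side 15 172 0.115 d [0.0043 0.0039 0.0696] turn 0.78 rows 1.674177571239263 0.10922423603627507 reach 0.6724689245196189
```

```bash
python3 drive.py '.005 .004 .02 .8 .05;.006 .004 .05 .8 .05;.006 .004 .07 .8 .05;.006 .004 .07 .8 .05';  python3 -c "
from h import *
st();im=bot.camera('top')
for b in boxes(S,im):print(b)
cv2.imwrite('pics/t2.png',im)"
```

```text
time: 7.5
ee_pos: [0.4655, 0.4835, 0.1096]
tcp_rot: [-179.6, 0.2, 108.0]
wrist_force: [-0.6, -0.8, -1.1]
opening: 0.0498
grasp_force: 0.0
t 7.5 shaker [ 13.1701 172.6562 109.5821] yaw 90.3606356168594 F shaker [-0.8194 -0.5749 -1.0726]
(22.6, -81.3, 0.18, 113.3, 68.9)
(22.7, 3.2, 0.04, 113.1, 69.7)
(25.8, 103.8, 1.44, 107.3, 50.1)
```

```bash
python3 drive.py '-.01 0 -.004 0 .05;-.017 0 -.004 0 .05;-.024 0 -.004 0 .05;-.031 0 -.004 0 .05;-.038 0 -.004 0 .05'; python3 drive.py '-.006 0 0 0 .05;-.012 0 0 0 .05;-.018 0 0 0 .05;-.024 0 0 0 .05;-.027 0 0 0 .05';  python3 -c "
from h import *
st()
for b in boxes(S):print(b)"
```

```text
time: 7.97
ee_pos: [0.4793, 0.4481, 0.1201]
tcp_rot: [179.9, -0.1, 108.0]
wrist_force: [-1.2, 1.7, 0.9]
opening: 0.0503
grasp_force: 0.6
time: 8.38
ee_pos: [0.4871, 0.4223, 0.1189]
tcp_rot: [-180.0, -0.0, 108.0]
wrist_force: [-0.3, 1.9, 1.6]
opening: 0.0499
grasp_force: 1.2
t 8.3833 shaker [ 15.1808 107.8366 118.9203] yaw 90.32989697607277 F shaker [0.296  1.9126 1.5746]
(22.5, -81.3, 0.18, 113.1, 68.9)
(22.5, 10.7, 0.65, 112.9, 107.2)
(69.7, 164.0, 23.42, 176.9, 34.9)
```

```bash
python3 drive.py '-.004 0 .004 .3 .05;-.008 0 .004 .3 .05;-.011 0 .004 .3 .05;-.012 0 .004 .3 .05'; python3 -c "
from h import *
st()
for b in boxes(S):print(b)"
```

```text
time: 8.77
ee_pos: [0.4906, 0.411, 0.1143]
tcp_rot: [-179.9, 0.0, 107.7]
wrist_force: [-1.8, 2.3, -1.1]
opening: 0.0503
grasp_force: 0.9
t 8.7667 shaker [ 15.0372  95.9824 114.3241] yaw 90.0358477552448 F shaker [-0.9848  2.6823 -1.0786]
(21.7, -36.2, -89.81, 176.5, 113.2)
(67.8, 140.1, 22.54, 179.1, 34.6)
```

```bash
python3 drive.py '-.003 0 0 0 .05;-.005 0 0 0 .05;-.006 0 0 0 .05;-.006 0 0 0 .05'; python3 -c "
from h import *
st()
for b in boxes(S):print(b)"
```

```text
time: 9.15
ee_pos: [0.4924, 0.4064, 0.1149]
tcp_rot: [180.0, -0.1, 107.7]
wrist_force: [-1.1, 5.1, -1.5]
opening: 0.0498
grasp_force: 2.7
t 9.15 shaker [ 15.3588  91.0652 114.9202] yaw 90.06302819508224 F shaker [ 0.5104  5.2049 -1.508 ]
(21.8, -40.7, -89.66, 177.2, 113.4)
(68.0, 130.2, 22.0, 179.7, 34.7)
```

```bash
python3 drive.py '-.001 0 0 0 .05;-.002 0 0 0 .05;-.002 0 0 0 .05'; python3 -c "
from h import *
st()"; python3 drive.py '.012 0 0 0 .03;.03 0 0 0 .03;.03 0 -.04 0 .03;.03 0 -.08 0 .03;.03 -.04 -.08 -7 .03'
```

```text
time: 9.45
ee_pos: [0.4925, 0.4063, 0.1153]
tcp_rot: [179.9, -0.3, 107.8]
wrist_force: [-3.4, 14.9, -1.5]
opening: 0.0499
grasp_force: 7.4
t 9.45 shaker [ 15.4976  90.9163 115.2529] yaw 90.13513331524902 F shaker [ 1.32   15.2107 -1.4773]
time: 9.87
ee_pos: [0.4538, 0.426, 0.2052]
tcp_rot: [179.0, -0.3, 114.5]
wrist_force: [1.4, 2.7, 4.2]
opening: 0.0304
grasp_force: 0.0
```

```bash
python3 -c "
from h import *
st();go(-95,45,.19);im=bot.camera('top');cv2.imwrite('pics/t3.png',im);cv2.imwrite('pics/s3.png',bot.camera('side'))
for b in boxes(S,im):print(b)
a=im[142:287,142:307];b=cv2.imread('pics/s3.png')[130:280,225:345]
a=cv2.resize(a,None,fx=2.6,fy=2.6,interpolation=cv2.INTER_CUBIC);b=cv2.resize(b,None,fx=2.9,fy=2.9,interpolation=cv2.INTER_CUBIC)
o=np.zeros((440,780,3),np.uint8);o[:a.shape[0],:a.shape[1]]=a;o[:b.shape[0],430:430+b.shape[1]]=b;cv2.imwrite('pics/c3.png',o)"
```

```text
t 9.8667 shaker [-15.4528 121.4737 205.1801] yaw 96.8560387632067 F shaker [2.1863 2.1617 4.1577]
back -95 45 0.19 d [-0.0665 -0.0884  0.0133] turn -83.14 rows 2.671081663431973 11.612285088937611 reach 0.518842632842018
(22.2, -24.7, 89.96, 208.9, 113.2)
```

View pics/c3.png

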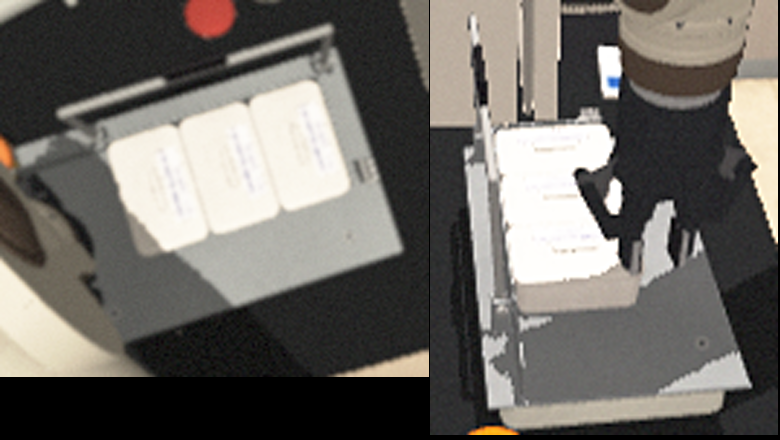

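The row measures 209 × 113 mm, centred at (22.2, −24.7), aligned and touching (top crop (110–350, 80–255)). I'll give a light confirming touch from the front across the joints, then do the bail.

```bash
python3 drive.py '-.02 -.018 0 -7.1 .05;-.04 -.036 0 -14.2 .05;-.06 -.054 0 -21.3 .05;-.08 -.07 0 -28.4 .05;-.1 -.0884 0 -35.5 .05'; python3 drive.py '0 0 0 -7.1 .05;0 0 0 -14.2 .05;0 0 0 -21.3 .05;0 0 0 -28.4 .05;0 0 0 -35.5 .05'; python3 -c "
from h import *
st();go(-75,10,.115)"
```

```text
time: 10.38
ee_pos: [0.4071, 0.2915, 0.1947]
tcp_rot: [-180.0, 0.0, 150.5]
wrist_force: [-0.8, -1.0, 1.0]
opening: 0.05
grasp_force: 0.0
time: 10.8
ee_pos: [0.4075, 0.2925, 0.195]
tcp_rot: [-180.0, 0.0, -174.0]
wrist_force: [0.1, -0.2, 0.3]
opening: 0.0501
grasp_force: 0.0
t 10.8 shaker [-100.0454    8.2175  194.9596] yaw -191.65057148900559 F shaker [ 0.0407 -0.2267  0.2765]
back -75 10 0.115 d [-0.0241  0.0069  0.08  ] turn -11.65 rows 2.0098145629652584 1.6271747889672525 reach 0.5259987286208221
```

```bash
python3 drive.py '0 .003 0 -6 .05;-.01 .006 .04 -11.7 .05;-.02 .007 .08 -11.7 .05;-.024 .007 .08 -11.7 .05;-.024 .007 .08 -11.7 .05'; python3 -c "
from h import *
st();go(-46.5,10,.115)"; python3 drive.py '-.01 0 0 0 .05;-.018 0 0 0 .05;-.025 0 0 0 .05;-.029 0 0 0 .05;-.029 0 0 0 .05';python3 -c "
from h import *
st()"
```

```text
time: 11.22
ee_pos: [0.43, 0.3012, 0.1136]
tcp_rot: [-179.9, -0.2, -162.7]
wrist_force: [-0.7, -0.4, 0.8]
opening: 0.0501
grasp_force: 0.0
t 11.2167 shaker [-75.9702   9.6842 113.608 ] yaw -180.34401335049597 F shaker [-0.7619 -0.2279  0.836 ]
back -46.5 10 0.115 d [-0.0295  0.0005 -0.0015] turn -0.34 rows 0.707548900336957 0.048046557331839435 reach 0.5532671544619423
time: 11.63
ee_pos: [0.4583, 0.3109, 0.1161]
tcp_rot: [180.0, -0.0, -162.6]
wrist_force: [-4.3, -2.1, 3.3]
opening: 0.05
grasp_force: 2.8
t 11.6333 shaker [-46.0637  10.3535 116.1043] yaw -180.25625451053662 F shaker [-4.7771 -0.6867  3.3116]
```

```bash
python3 drive.py '.02 0 0 0 .05;.02 -.035 0 0 .05;.02 -.07 0 .25 .05;.005 -.07 0 .25 .05;0 -.07 0 .25 .05'; python3 drive.py '-.001 0 0 0 .05;-.001 0 0 0 .05'; python3 -c "
from h import *
st()";  python3 drive.py '.02 0 0 0 0;.02 0 -.04 0 0;.02 .03 -.08 0 0;.02 .033 -.12 0 0;.02 .033 -.16 0 0'; python3 -c "
from h import *
st();go(-20,-26.5,.33);go(118,-26.5,.33)
im=bot.camera('side');cv2.imwrite('pics/s4.png',im)
"
```

```text
time: 12.05
ee_pos: [0.4802, 0.2426, 0.116]
tcp_rot: [-180.0, 0.0, -163.0]
wrist_force: [-26.6, -19.5, 14.7]
opening: 0.0502
grasp_force: 16.5
time: 12.22
ee_pos: [0.4795, 0.2436, 0.1152]
tcp_rot: [-179.9, -0.2, -162.9]
wrist_force: [-6.1, -7.2, 2.2]
opening: 0.0501
grasp_force: 4.0
t 12.2167 shaker [-46.306  -60.1513 115.1806] yaw -180.52781496867152 F shaker [-7.9681 -5.0586  2.1956]
time: 12.63
ee_pos: [0.4502, 0.2713, 0.2727]
tcp_rot: [180.0, -0.0, -162.7]
wrist_force: [1.1, -0.5, 0.7]
opening: -0.0
grasp_force: 0.0
t 12.6333 shaker [-65.7911 -24.8935 272.7334] yaw -180.40438489090735 F shaker [ 0.8802 -0.8569  0.6719]
back -20 -26.5 0.33 d [-0.0458 -0.0013 -0.0573] turn -0.4 rows 1.758771957474463 0.05647833671889593 reach 0.5699190835170728
back 118 -26.5 0.33 d [-0.1838 -0.0003 -0.0573] turn -0.4 rows 4.616616362025941 0.05647833671889593 reach 0.7054086381734855
```

```bash
python3 - <<'E'
from h import *
im=bot.camera('top');print(boxes(S,im))
a=im[142:287,142:307];b=cv2.imread('pics/s4.png')[130:280,225:345]
a=cv2.resize(a,None,fx=2.6,fy=2.6,interpolation=cv2.INTER_CUBIC);b=cv2.resize(b,None,fx=2.9,fy=2.9,interpolation=cv2.INTER_CUBIC)
o=np.zeros((440,780,3),np.uint8);o[:a.shape[0],:a.shape[1]]=a;o[:b.shape[0],430:430+b.shape[1]]=b;cv2.imwrite('pics/c4.png',o)
E
```

```text
[(-120.0, -111.9, 13.05, 268.4, 52.7), (-87.4, 18.7, -77.59, 166.9, 138.1), (68.1, 25.0, -81.1, 115.3, 34.5)]
```

View pics/c4.png

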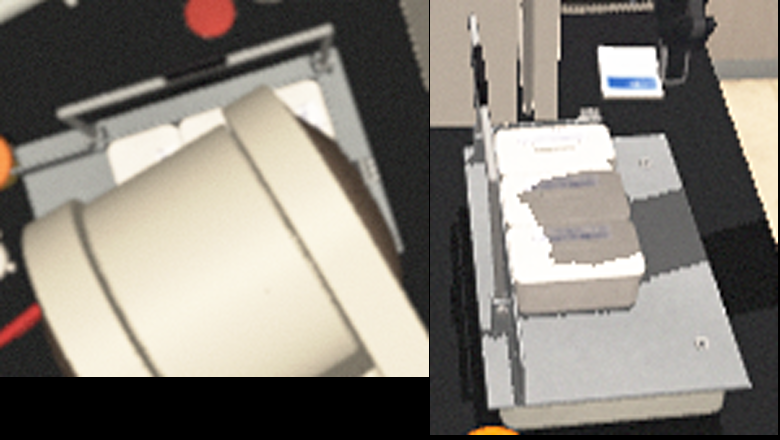

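The side view (right half) shows the row still straight and closed. Next, over the bail and behind the tab.

```bash
python3 drive.py '0 -.001 -.04 -.4 0;-.02 -.001 -.064 -.4 0;-.06 -.001 -.064 -.4 0;-.1 -.001 -.064 -.4 0;-.1 -.001 -.064 -.4 0';  python3 -c "
from h import *
st()"; python3 drive.py '-.04 0 0 0 0;-.08 0 0 0 0;-.086 0 0 0 0;-.086 0 0 0 0';  python3 -c "
from h import *
st();go(118,-26.5,.275)"
```

```text
time: 13.15
ee_pos: [0.5532, 0.301, 0.328]
tcp_rot: [-179.9, -0.4, -162.5]
wrist_force: [0.7, 0.5, -4.7]
opening: -0.0004
grasp_force: 0.0
t 13.15 shaker [ 41.4262 -27.7973 328.0364] yaw -180.13070135649173 F shaker [ 0.8046  0.2164 -4.664 ]
time: 13.48
ee_pos: [0.6322, 0.3257, 0.3295]
tcp_rot: [-179.9, -0.3, -162.5]
wrist_force: [0.3, 0.5, -1.3]
opening: -0.0002
grasp_force: 0.0
t 13.4833 shaker [124.1119 -28.2203 329.5466] yaw -180.1239212590183 F shaker [ 0.4252  0.337  -1.2895]
back 118 -26.5 0.275 d [0.0058 0.0018 0.0546] turn -0.12 rows 1.316905039222731 0.017307438410375527 reach 0.7054086381734855
```

```bash
python3 drive.py '.002 .002 .02 -.1 0;.002 .002 .044 -.1 0;.002 .002 .044 -.1 0;.002 .002 .044 -.1 0';  python3 -c "
from h import *
st();o=bot.get_obs();p=w2s(S,[o['ee_pos']])[0]*1000
for q in np.arange(1.55,-.01,-.1):
    r=156;x=92-r*np.cos(q)+3.5*np.sin(q)+11;z=110+r*np.sin(q)+3.5*np.cos(q)+25
    print(round(q,2),'tool dx',round(-(x-p[0]),1),'dz',round(-(z-p[2]),1),'abs',round(x,1),round(z,1))"
```

```text
time: 13.82
ee_pos: [0.6253, 0.3254, 0.2903]
tcp_rot: [-180.0, -0.2, -162.3]
wrist_force: [-0.3, 0.6, 1.5]
opening: 0.0
grasp_force: 0.0
t 13.8167 shaker [117.5055 -26.4028 290.2707] yaw -179.98091318422973 F shaker [-0.0813  0.6656  1.4957]
1.55 tool dx 14.3 dz -0.8 abs 103.3 291.0
1.45 tool dx 29.8 dz -0.0 abs 87.7 290.3
1.35 tool dx 45.3 dz 2.3 abs 72.2 288.0
1.25 tool dx 60.4 dz 6.1 abs 57.1 284.1
1.15 tool dx 75.0 dz 11.4 abs 42.5 278.8
1.05 tool dx 89.1 dz 18.2 abs 28.4 272.1
0.95 tool dx 102.4 dz 26.3 abs 15.1 263.9
0.85 tool dx 114.8 dz 35.8 abs 2.7 254.5
0.75 tool dx 126.3 dz 46.4 abs -8.8 243.9
0.65 tool dx 136.6 dz 58.1 abs -19.1 232.2
0.55 tool dx 145.7 dz 70.7 abs -28.2 219.5
0.45 tool dx 153.5 dz 84.3 abs -35.9 206.0
0.35 tool dx 159.8 dz 98.5 abs -42.3 191.8
0.25 tool dx 164.8 dz 113.3 abs -47.3 177.0
0.15 tool dx 168.2 dz 128.5 abs -50.7 161.8
0.05 tool dx 170.1 dz 144.0 abs -52.6 146.3
```

```bash
python3 drive.py '.014 0 .003 0 0;.03 0 .003 0 0;.045 0 .004 0 0;.06 0 .007 0 0;.075 0 .012 0 0';  python3 -c "
from h import *
st();im=bot.camera('side');cv2.imwrite('pics/s5.png',im)
a=im[110:280,205:405];cv2.imwrite('pics/c5.png',cv2.resize(a,None,fx=3.5,fy=3.5,interpolation=cv2.INTER_CUBIC))"
```

```text
time: 14.23
ee_pos: [0.5552, 0.303, 0.2829]
tcp_rot: [179.9, 0.4, -162.4]
wrist_force: [2.0, 1.0, -0.1]
opening: 0.0004
grasp_force: 0.9
t 14.2333 shaker [ 43.8605 -26.4949 282.9164] yaw -180.0073724920976 F shaker [ 2.158   0.339  -0.1015]
```

View pics/c5.png

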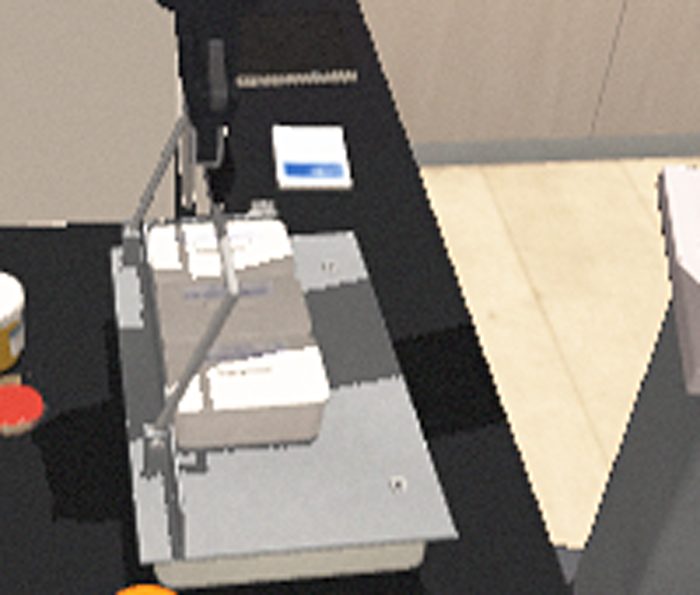

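The bail follows: its left end is at (238,290) in the crop, leaning forward, with the row undisturbed. Continuing along the arc.

```bash
python3 drive.py '.014 0 .006 0 0;.027 0 .014 0 0;.040 0 .024 0 0;.051 0 .035 0 0;.062 0 .046 0 0';  python3 -c "
from h import *
st()";python3 drive.py '.009 0 .012 0 0;.017 0 .026 0 0;.023 0 .04 0 0;.028 0 .055 0 0;.028 0 .055 0 0';  python3 -c "
from h import *
st();go(-58,-26.5,.161);go(-58,-26.5,.138)"
```

```text
time: 14.7
ee_pos: [0.4966, 0.2845, 0.2362]
tcp_rot: [179.9, 0.3, -162.3]
wrist_force: [1.9, 0.2, 0.3]
opening: 0.0001
grasp_force: 0.7
t 14.7 shaker [-17.6104 -26.3892 236.2177] yaw -180.00126141591556 F shaker [ 1.8365 -0.4107  0.2837]
time: 15.12
ee_pos: [0.469, 0.2756, 0.1785]
tcp_rot: [180.0, 0.0, -162.3]
wrist_force: [-1.2, -0.0, -0.2]
opening: 0.0
grasp_force: 0.0
t 15.1167 shaker [-46.5591 -26.5416 178.4699] yaw -179.99039851576163 F shaker [-1.1556  0.3422 -0.1511]
back -58 -26.5 0.161 d [0.0114 0.     0.0175] turn 0.01 rows 0.5007879268821404 0.0013409894187672924 reach 0.5328366724391401
back -58 -26.5 0.138 d [0.0114 0.     0.0405] turn 0.01 rows 1.008537951310493 0.0013409894187672924 reach 0.5328366724391401
```

```bash
python3 drive.py '.011 0 .008 0 0;.011 0 .018 0 0;.011 0 .024 0 0;.011 0 .028 0 0';  python3 -c "
from h import *
st()"; python3 drive.py '0 0 .004 0 0;0 0 .008 0 0;0 0 .012 0 0;0 0 .012 0 0';  python3 -c "
from h import *
st()"
```

```text
time: 15.45
ee_pos: [0.4594, 0.2725, 0.1505]
tcp_rot: [180.0, 0.0, -162.3]
wrist_force: [-1.6, -0.5, 4.0]
opening: -0.0001
grasp_force: 2.1
t 15.45 shaker [-56.6828 -26.5049 150.4971] yaw -179.9990195566486 F shaker [-1.7134 -0.0194  4.0094]
time: 15.78
ee_pos: [0.4593, 0.2722, 0.1385]
tcp_rot: [180.0, 0.1, -162.4]
wrist_force: [-0.7, 1.1, 2.3]
opening: 0.0003
grasp_force: 1.6
t 15.7833 shaker [-56.8256 -26.798  138.5295] yaw -180.01318917490875 F shaker [-0.361   1.2468  2.3115]
```

```bash
python3 drive.py '0 0 .0015 0 0;0 0 .003 0 0;0 0 .003 0 0';  python3 -c "
from h import *
st()"; python3 drive.py '0 0 -.03 0 0;0 0 -.06 0 0;.03 0 -.08 0 0;.07 0 -.08 0 0;.11 0 -.08 0 0';python3 drive.py '.03 -.02 0 0 0;.06 -.06 0 0 0;.06 -.1 0 0 0;.06 -.14 0 0 0;.06 -.18 0 0 0';  python3 -c "
from h import *
st();im=bot.camera('top');b=bot.camera('side');cv2.imwrite('pics/t6.png',im);cv2.imwrite('pics/s6.png',b);print(boxes(S,im))
a=im[142:287,142:307];b=b[150:270,225:345]
a=cv2.resize(a,None,fx=2.6,fy=2.6,interpolation=cv2.INTER_CUBIC);b=cv2.resize(b,None,fx=3,fy=3,interpolation=cv2.INTER_CUBIC)
o=np.zeros((440,795,3),np.uint8);o[:a.shape[0],:a.shape[1]]=a;o[:b.shape[0],432:432+b.shape[1]]=b;cv2.imwrite('pics/c6.png',o)
for q in(0,.06,.12):print(q,proj('top',s2w(S,[[.092-.137*np.cos(q),y,.11+.137*np.sin(q)] for y in(.089,-.142)])).ravel(),proj('side',s2w(S,[[.092-.137*np.cos(q),y,.11+.137*np.sin(q)] for y in(.089,-.142)])).ravel())"
```

```text
time: 16.03
ee_pos: [0.4594, 0.2722, 0.1382]
tcp_rot: [180.0, 0.2, -162.4]
wrist_force: [-7.9, -4.7, 25.3]
opening: -0.0001
grasp_force: 12.7
t 16.0333 shaker [-56.783  -26.7836 138.2164] yaw -180.01385263616885 F shaker [-8.9513 -2.1352 25.326 ]
time: 16.45
ee_pos: [0.3538, 0.2386, 0.2155]
tcp_rot: [180.0, 0.1, -162.4]
wrist_force: [-1.6, -0.2, 0.4]
opening: -0.0002
grasp_force: 0.0
time: 16.87
ee_pos: [0.3507, 0.0492, 0.2153]
tcp_rot: [-180.0, 0.1, -162.3]
wrist_force: [1.7, 0.0, -0.8]
opening: 0.0003
grasp_force: 0.0
t 16.8667 shaker [-227.971  -206.2942  215.2829] yaw -179.90749234423726 F shaker [ 1.6547 -0.4923 -0.8039]
[(22.6, -25.0, 89.9, 208.5, 113.7)]
0 [194.0796 246.7328 282.8556 217.7256] [303.6732 229.8471 287.5655 173.0515]
0.06 [193.5504 246.7285 283.1086 217.468 ] [303.8713 227.5378 287.6454 170.836 ]
0.12 [192.9542 246.5285 283.3013 217.0156] [303.8712 225.2227 287.5593 168.616 ]
```

View pics/c6.png

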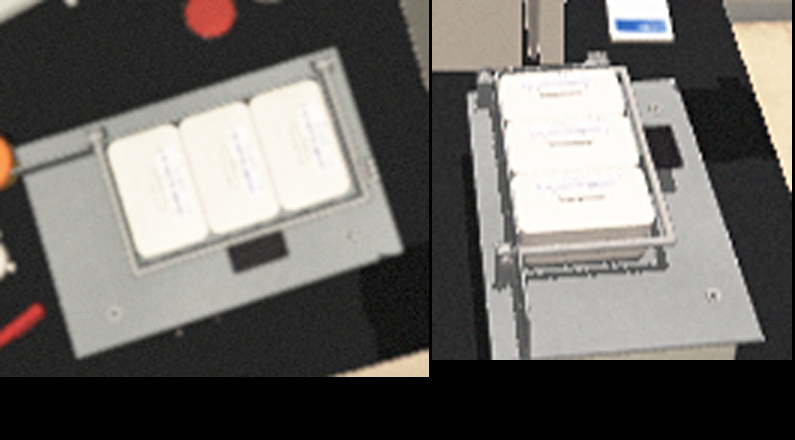

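The row measures (22.6, −25.0), square at 208.5 × 113.7 mm. The bail's corner in the side view, at about (305,230), matches the level-bail prediction of (303.7,229.8). The robot is clear, so I'm handing in.

```bash
python3 -c "
from workcell import bot
print(bot.job_done())"
```

```text
the job is handed in; nothing more can be done
None
```

The three boxes stand in one square, closed-up row in the back right corner with the bail level under its clip, handed in at about 17 s of the 69 s, though the grader's verdict was not shown; the cup, tissue packet and other bench items were never touched.

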